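# Put the ink pad away under the low stamp stand

## Robot

A 7-joint arm with a two-finger parallel gripper is mounted at the origin on a cart in front of the work surface, level with it; the furniture and walls round the work are solid. World frame = base frame: x ahead of the robot, y to its left, z up, the work surface at z = 0. Lengths are in m, angles in degrees, forces in N, time in s.
With the tool pointing down it reaches from about 0.425 to 0.875 m from the base axis. Payload 4.7 kg.
Tool frame: the origin (TCP) lies at the very end of the fingers, on their centre line; the grasp point (between the pads) lies 19 mm behind it; z points along the fingers, y is the line along which they close (so a half turn about z gives the same grasp; the last joint's range is limited). The gripper opens to 87 mm and grips with 3 to 60 N. Pads are 19 mm wide; open, the fingers measure 117 mm over their backs; the gripper's body (75 mm by 190 mm) begins 51 mm behind the grasp point.
Start: joints at [-66.973, 18.392, -4.016, 83.108, 1.295, 78.541, -3.26], TCP at [0.246, 0.602, 0.223] pointing down, gripper open.
Joint ranges: [-163.93, 163.93], [-17.29, 119.83], [-79.2, 71.16], [3.27, 140.29], [-89.18, 269.18], [5.43, 117.66], [-154.24, 154.24]. Speed limits (degrees/s): [147.25, 147.25, 180, 180, 180, 180, 180].

## Interface

Orientations are given as [roll, pitch, yaw] about the fixed x, y, z axes, in that order (R = Rz(yaw) Ry(pitch) Rx(roll)).
In Python, from cell import telemetry, cams, env gives the robot as it stands.
- The arm moves only by the tool arm_command, never from a script. Its argument "series" is text: rows parted by semicolons, each of 5 numbers parted by spaces: the shift along the tool's x, y, z in mm, then the turn about the tool's z in rad, then the closure in counts, from 0 (fully open) to 255 (shut). A call has 1 to 20 rows; each row shifts and turns the commanded pose from where the row before left it, along the tool's axes as they then stand; what a row does not reach is not made up. A row lasts 1/12 s, in which the tool goes at most 41.7 mm and 7.16 degrees, less where a joint would pass 70% of its speed; a pose out of reach is approached as far as the arm can. A call is refused whole if a number of a shift passes 41.7 or a number of a turn 0.125, either way. A call with a gripper value outside its range is refused whole. The fingers move at their own pace and stop on an object; "squeeze" is the grip in N (left out, the last holds). Time passes only in rows, so rows that do not move let the fingers close. It gives the time, the measured TCP pose, the force, the opening and the grip force at its end, in the units of the state.
- telemetry.get_obs(): the state, without advancing time (a new reading comes with each control period).
- cams.read_camera(name): name is "scene" or "top" or "wrist"; returns the picture (384x512x3 uint8, blue, green, red); there is no depth.
- cams.calibration(name): a dict with "K" (3x3 intrinsics, pixels), "origin" and "rotation" of the camera in the world; the wrist camera has in their place "hand_eye" (4x4, takes a point from camera to tool coordinates, whose origin is the TCP and whose axes are the flange's). Camera axes: x right, y down, z forward; pixel columns grow to the right and rows downward; lengths in m; the calibration is good to about 2 mm. A picture is of the moment at which its call begins: read the wrist's pose just before it. calibration takes no time and is no camera call.
- env.sign_off(): hands the job in; it is judged then, once.
The state is a dict: "time_s": time; "qpos": joint angles; "joint_velocities": joint speeds; "effort": joint torques, N m; "tool_pos": TCP position; "tool_rot": TCP orientation; "force": force on the tool from outside, world axes, zero at the start; "wrist_torque": the same for the moment, N m; "grip_width": finger opening in m; "grasp_force": force on a finger pad.
Only numpy, scipy, OpenCV 4.12 (cv2) and the standard library are available. Lean on these libraries where they do the work, as an engineer would, in place of code of your own. Each camera call takes 0.05 s, during which the arm holds its last target. There are 200 camera calls.

## Task

Put the ink pad away: with the fingertips, push it flat along the worktop to the mouth of the low steel stand and slide it in under the deck, gently and all the way home, so that it sits square against the stop at the back. Never lift or tip the pad, do not knock the stand, and leave the clip on the stand and everything else where it is.

Things in the scene. Friction and masses are not known exactly. Their poses are not given: they have to be found in the camera images.
- pad: closed ink pad: flat black box with red lid, 70 (its x) x 105 (its y) x 18 mm high, 0.06 to 0.14 kg, loose on the worktop nearer the robot than the stand. Lid stays shut; black lower part up to 10 mm, lid from 12 to 18 mm, straight sides. Origin: centre of its underside, z up. Its long sides are at x = +35 and -35 mm; the +x side goes in first
- stand: low steel bridge fixed to the worktop, 66 mm deep (x), 137 wide (y; 167 with its 4 mm high foot flanges), deck top 28 mm high, rear edge 32. Origin: centre of its underside; x points from the mouth inward. Below the deck a bay, open only in front: 121 mm between cheeks, 22 mm headroom, the worktop is its floor. With the pad home its origin is at x = -8 mm and its near side sticks 10 mm out
- stand_mouth (a point): middle of the bay's mouth, in the plane of the stand's front edge (stand x = -33 mm, y = 0), 11 mm above the worktop
- stand_stop (a point): middle of the front face of the stop bar that closes the bay at the back (stand x = +27 mm, y = 0), 11 mm above the worktop
- clip: small black bag clip, 16x60x12 mm, lying on the rear half of the stand's deck; origin under its centre. A bystander, to be left alone
- stamp: wooden hand stamp, 30x45x79 mm, upright with a turned handle, to the left of the stand; origin under its centre. A bystander, to be left alone
- biscuit_a: pale shortbread cube, 32x32x23 mm, to the right of the stand; origin under its centre. A bystander, to be left alone
- biscuit_b: pale shortbread cube, 37x37x21 mm, to the right of the stand, farther back; origin under its centre. A bystander, to be left alone
- tape: roll of brown tape, 96 mm across, 48 mm high, lying flat at the left; origin under its centre. A bystander, to be left alone
- labels: roll of white labels, 69 mm across, 32 mm high, lying flat at the left; origin under its centre. A bystander, to be left alone
Things that resemble listed ones, but are neither listed nor needed, are in the scene too. Several things look just like the pad: the one meant starts farthest to the robot's left.

How it is judged (in metres and radians):
At the end, for the whole second after the job is handed in: The ink pad lies flat (within 0.05 rad, not raised) and still in the bay, no more than 4 mm short of the stop, within 15 mm of the bay's centre line sideways and square to the stand within 0.08 rad; the clip on the deck is within 20 mm of where it was (x of pad in the frame of stand between -0.012 and 0 m and y of pad in the frame of stand between -0.015 and 0.015 m and angle between the x axis of pad and the x axis of stand, either way round below 0.08 rad and angle between pad's own z axis and vertical below 0.05 rad and height (world z) of pad below 0.004 m and linear speed of pad below 0.01 m/s and distance of clip from where it was at the start of the episode below 0.02 m); the robot touches nothing.
It fails at once if the ink pad is lifted more than 8 mm (height (world z) of pad above 0.008 m).
It fails at once if the ink pad is tipped by more than 0.15 rad (angle between pad's own z axis and vertical above 0.15 rad).
It fails at once if the ink pad is rammed into the stand with more than 60 N (contact force between pad and stand above 60 N).
It fails at once if the robot knocks the stand with more than 20 N (contact force between any of the fingers, the arm and stand above 20 N).
It fails at once if a bystander is moved more than 20 mm (distance of any of clip, stamp, biscuit_a, biscuit_b, tape, labels from where it was at the start of the episode above 0.02 m).
It also fails if it takes over 58 s, if anything falls off the work surface, if the arm or the gripper's body presses on something with over 40 N, if the wrist force passes 120 N, or if a joint passes its speed limit or range.

## Working session

There is one attempt and no reset: what is moved stays moved. The work goes in short steps, Python scripts to look and compute and a tool call to move; the robot and the scene stay as the last step left them, time stands still between calls to the robot, and variables do not carry over. Pictures are saved under pics/ and viewed, at most 10 in all, crops included, and the job is handed in when it is done.

Besides the shell and the picture viewer there is one more tool, called as a command line: name --argument value ..., lists and objects as JSON in quotes. arm_command: Moves the arm, as the interface text tells. Its arguments: {"type":"object","properties":{"series":{"type":"string"},"squeeze":{"type":"number"}},"required":["series"]}

```bash
mkdir -p pics
python3 - <<'E'
from cell import telemetry,cams
import cv2,numpy as np
o=telemetry.get_obs();print(o)
for n in("top","scene"):
    cv2.imwrite(f"pics/{n}0.png",cams.read_camera(n));c=cams.calibration(n);print(n,c)
print(cams.calibration("wrist"))
E
```

```text
{'time_s': 0.0, 'qpos': array([-66.97455554,  18.43797059,  -4.01510991,  83.17618317,
         1.2935048 ,  78.54041252,  -3.26090729]), 'joint_velocities': array([-0.12331433,  0.06419141,  0.03938484, -0.07241611, -0.02135427,
       -0.00783358,  0.10876803]), 'effort': array([-1.01224086e-04, -4.91282380e+01, -4.04080097e-01, -3.12541044e+01,
       -6.39673742e-02,  4.36190399e-02,  1.78736200e-04]), 'tool_pos': array([0.24561141, 0.60120207, 0.22146257]), 'tool_rot': array([-1.79890594e+02,  4.49701922e-03,  1.57782732e+02]), 'force': array([ 0.87302739,  0.32485476, -0.3232147 ]), 'wrist_torque': array([-0.07932507,  0.01287897,  0.01595136]), 'grasp_force': 0.0, 'grip_width': 0.0869327876462973}
top {'K': array([[348.55840661,   0.        , 254.0046503 ],
       [  0.        , 348.55840661, 191.25180816],
       [  0.        ,   0.        ,   1.        ]]), 'origin': array([0.4843927 , 0.27873387, 0.89830432]), 'rotation': array([-169.9064162 ,    0.73929682,  -90.15101471])}
scene {'K': array([[358.76796327,   0.        , 257.63837284],
       [  0.        , 358.76796327, 194.78928617],
       [  0.        ,   0.        ,   1.        ]]), 'origin': array([ 0.25386404, -0.37898984,  0.39906138]), 'rotation': array([-115.22908846,   -1.43736982,  -29.43059582])}
{'K': array([[334.1919285 ,   0.        , 250.32065541],
       [  0.        , 334.1919285 , 192.66121702],
       [  0.        ,   0.        ,   1.        ]]), 'hand_eye': array([[-1.49643675e-04, -9.54391812e-01, -2.98556940e-01,
         8.13385326e-02],
       [ 9.99999987e-01, -1.23866096e-04, -1.05262618e-04,
         1.21311055e-05],
       [ 6.34806978e-05, -2.98556952e-01,  9.54391818e-01,
        -1.62458730e-01],
       [ 0.00000000e+00,  0.00000000e+00,  0.00000000e+00,
         1.00000000e+00]])}
```

View pics/top0.png

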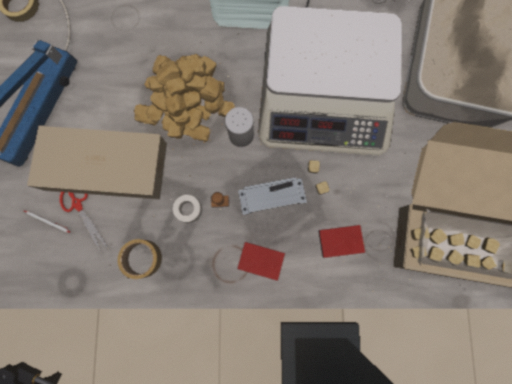

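View pics/scene0.png

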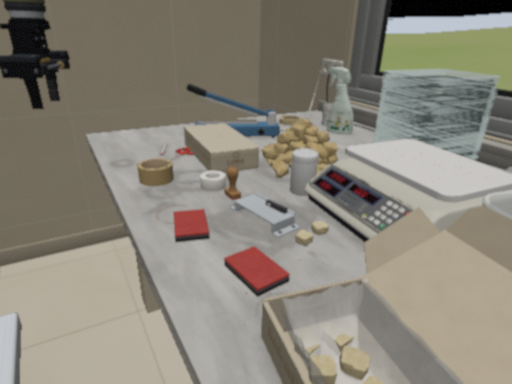

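The top view shows the target pad (left red one) at about (261,261) and the decoy at (342,241). The stand is at (272,195) with its mouth facing down, towards the robot, and the clip on its deck at (282,186). The stamp is at (218,200) and the biscuits at (314,166) and (322,187).

```bash
cat > h.py <<'E'
import cv2,numpy as np
from scipy.spatial.transform import Rotation as R
from cell import telemetry,cams
def cam(n,o=None):
    c=cams.calibration(n)
    if n!="wrist": return c["K"],np.array(c["origin"]),R.from_euler("xyz",c["rotation"],degrees=True).as_matrix()
    T=np.eye(4);T[:3,:3]=R.from_euler("xyz",o["tool_rot"],degrees=True).as_matrix();T[:3,3]=o["tool_pos"];T=T@c["hand_eye"]
    return c["K"],T[:3,3],T[:3,:3]
def ray(px,z,C):
    K,t,Rm=C;px=np.atleast_2d(px).astype(float)
    d=np.c_[px,np.ones(len(px))]@np.linalg.inv(K).T@Rm.T
    return t+d*((z-t[2])/d[:,2])[:,None]
def proj(P,C):
    K,t,Rm=C;q=(np.atleast_2d(P)-t)@Rm@K.T
    return q[:,:2]/q[:,2:]
def rect(m,z,C):
    c=max(cv2.findContours(m,cv2.RETR_EXTERNAL,cv2.CHAIN_APPROX_NONE)[0],key=cv2.contourArea)
    p=ray(c[:,0,:],z,C)[:,:2]
    r=cv2.minAreaRect((p*1000).astype(np.float32))
    return r,cv2.boxPoints(r)
def red(im):
    h=cv2.cvtColor(im,cv2.COLOR_BGR2HSV);return (((h[...,0]<10)|(h[...,0]>170))&(h[...,1]>150)&(h[...,2]>50)).astype(np.uint8)*255
E
python3 - <<'E'
from h import *
im=cv2.imread("pics/top0.png");C=cam("top")
m=red(im);m[:,:225]=0;m[:225]=0
a=m.copy();a[:,300:]=0;print(rect(a,.018,C))
b=m.copy();b[:,:300]=0;print(rect(b,.018,C))
h=cv2.cvtColor(im,cv2.COLOR_BGR2HSV)
print(h[200,250],h[195,270],h[205,300],h[215,230],h[230,300])
for n,p,z in(("stamp",(218,200),.04),("tape",(138,259),.048),("clip",(282,186),.03),("bisA",(322,187),.023),("bisB",(314,166),.021),("salt",(239,125),.05)):print(n,ray(p,z,C)[0])
cv2.imwrite("pics/top0s.png",cv2.resize(im[150:290,190:380],None,fx=4,fy=4,interpolation=cv2.INTER_CUBIC))
E
```

```text
(((466.7538146972656, 273.7329406738281), (98.34754180908203, 64.25260162353516), 74.06188201904297), array([[422.3594 , 235.2713 ],
       [484.14206, 217.62762],
       [511.14822, 312.19458],
       [449.36557, 329.83826]], dtype=float32))
(((514.7051391601562, 71.86810302734375), (64.02619171142578, 100.81542205810547), 6.848024845123291), array([[476.91    , 118.099075],
       [488.93088 ,  18.002884],
       [552.50024 ,  25.63713 ],
       [540.4794  , 125.73332 ]], dtype=float32))
[105  14 150] [109  14 146] [ 15  19 106] [ 10  18 125] [ 12  23 113]
stamp [0.61550778 0.37925257 0.04      ]
tape [0.47165728 0.56879156 0.048     ]
clip [0.65217338 0.21853211 0.03      ]
bisA [0.6504061  0.11619344 0.023     ]
bisB [0.70612259 0.134415   0.021     ]
salt [0.80792087 0.32724718 0.05      ]
```

View pics/top0s.png

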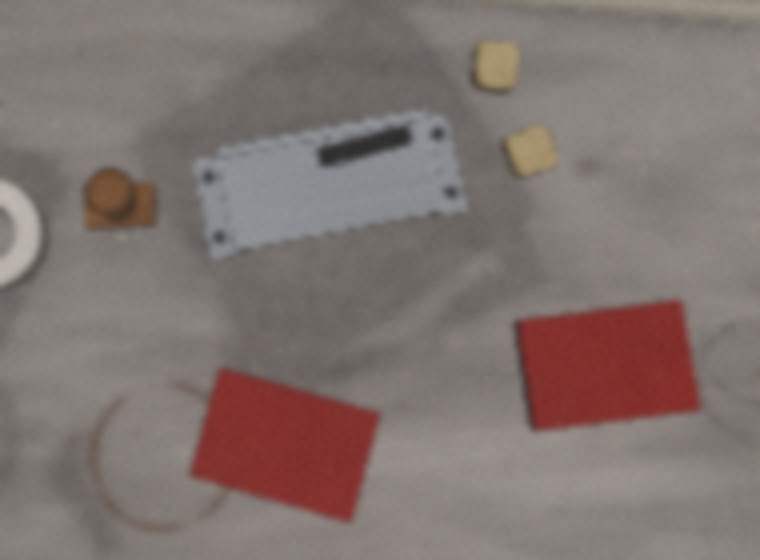

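arm_command --series "-20 -12 0 0 0;-26 -15 0 0 0;-26 -15 0 0 0;-26 -15 0 0 0;-26 -15 0 0 0;-26 -15 0 0 0;-26 -15 0 0 0;-26 -15 0 0 0;-26 -15 0 0 0;-26 -15 0 0 0;-26 -15 0 0 0;-26 -15 0 0 0;-26 -15 0 0 0;-26 -15 0 0 0;-20 -12 0 0 0"

```text
time_s: 1.35
tool_pos: [0.5142, 0.2533, 0.2222]
tool_rot: [-179.9, 0.0, 157.7]
force: [0.0, 0.1, 1.2]
grip_width: 0.0872
grasp_force: 0.0
```

arm_command --series "0 0 0 0.12 0;0 0 0 0.12 0;0 0 0 0.12 0;0 0 0 0.12 0;0 0 0 0.12 0;0 0 0 0.12 0;0 0 0 0.12 0;0 0 0 0.12 0;0 0 0 0.12 0;0 0 0 0.12 0;0 0 0 0.12 0;0 0 0 0.12 0;0 0 0 0 0;0 0 0 0 0"

```text
time_s: 2.52
tool_pos: [0.5127, 0.256, 0.2222]
tool_rot: [-180.0, 0.0, 75.5]
force: [0.2, 0.2, 0.1]
grip_width: 0.0869
grasp_force: 0.0
```

Run:
```python
from h import *
o=telemetry.get_obs();im=cams.read_camera("wrist");print(o["time_s"],o["tool_pos"],o["tool_rot"],o["force"])
cv2.imwrite("pics/w1.png",im);np.save("o1.npy",o,allow_pickle=True)
C=cam("wrist",o);print(rect(red(im),.018,C))
T=cv2.imread("pics/top0.png");h=cv2.cvtColor(T,cv2.COLOR_BGR2HSV)
m=((h[...,0]>95)&(h[...,0]<125)&(h[...,2]>125)).astype(np.uint8)*255
k=np.zeros_like(m);k[160:230,230:315]=1;m=cv2.morphologyEx(m*k,cv2.MORPH_CLOSE,np.ones((9,9)))
print("stand top",rect(m,.028,cam("top")))
```

```text
2.5167 [0.51268889 0.25602491 0.22220397] [-1.79975850e+02  2.92713626e-02  7.54749449e+01] [0.20355706 0.16656523 0.14916411]
(((468.65875244140625, 273.9826354980469), (102.39078521728516, 67.61544799804688), 73.89897155761719), array([[421.97903, 234.17137],
       [486.94223, 215.41948],
       [515.3385 , 313.79388],
       [450.37527, 332.54578]], dtype=float32))
stand top (((629.7650756835938, 244.69654846191406), (67.01002502441406, 161.22462463378906), 10.557607650756836), array([[582.0571 , 317.80527],
       [611.5974 , 159.31   ],
       [677.473  , 171.58783],
       [647.93274, 330.0831 ]], dtype=float32))
```

View pics/w1.png

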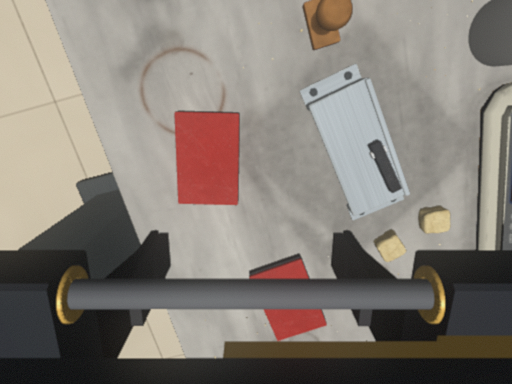

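The wrist view shows the target pad at (208,158) and the stand deck between about (307,105), (355,218), (408,195) and (362,78). One flange lies at (330,83) and the clip at (384,167).

Run:
```python
from h import *
im=cv2.imread("pics/w1.png")[55:230,285:425]
cv2.imwrite("pics/w1c.png",cv2.resize(im,None,fx=3.4,fy=3.4,interpolation=cv2.INTER_CUBIC))
```

```text
(no output)
```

View pics/w1c.png

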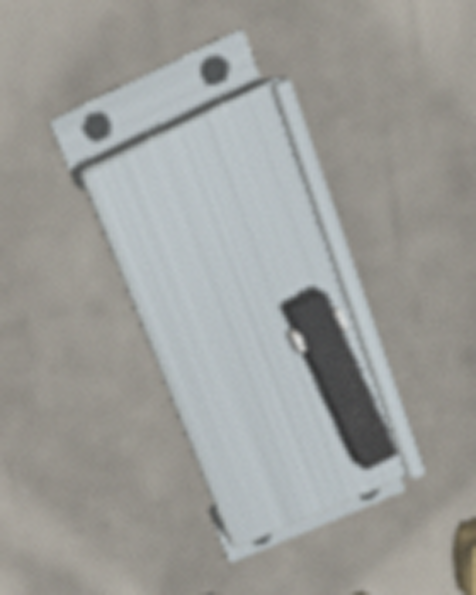

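The crop shows the deck's front-left corner at (83,177) and front-right at about (224,538). The rear ridge runs from (290,80) to (422,472), and the left flange's outer corners are at (52,123) and (243,32).

Run:
```python
from h import *
o=np.load("o1.npy",allow_pickle=True).item();C=cam("wrist",o)
q=lambda *p:np.array(p)/3.4+[285,55]
for n,p,z in(("FL",(83,177),.028),("FR",(224,538),.028),("RL",(290,80),.032),("RR",(422,472),.032),("flF",(52,123),.004),("flR",(243,32),.004),("flFR",(232,560),.004)):print(n,(ray(q(*p),z,C)[0]*1000).round(1))
for p,z,n in(((272,195),0,'')):pass
```

```text
FL [588.8 301.9  28. ]
FR [611.2 174.8  28. ]
RL [652.6 314.1  32. ]
RR [676.5 183.1  32. ]
flF [586.3 318.6   4. ]
flR [649.9 330.3   4. ]
flFR [617.7 154.9   4. ]Traceback (most recent call last):
  File "<stdin>", line 5, in <module>
ValueError: not enough values to unpack (expected 3, got 2)
```

arm_command --series "0 0 0 0.028 0;2 -16 20 0 0;2 -16 30 0 0;1 -15.4 30 0 0;0 0 30 0 0;0 0 30 0 0;0 0 20 0 0;0 0 0 0 0;0 0 0 0 0;0 0 0 0 0"

```text
time_s: 3.4
tool_pos: [0.4699, 0.2747, 0.064]
tool_rot: [179.9, -0.1, 73.7]
force: [0.6, -0.1, 0.3]
grip_width: 0.087
grasp_force: 0.0
```

Run:
```python
from h import *
o=telemetry.get_obs();im=cams.read_camera("wrist");print(o["tool_pos"]*1000,o["tool_rot"])
C=cam("wrist",o);m=red(im);r,b=rect(m,.018,C);print(r,b)
cv2.imwrite("pics/w2.png",im)
```

```text
[469.94718275 274.71856369  64.01901238] [ 1.79918932e+02 -1.00721034e-01  7.37186368e+01]
((469.06146240234375, 277.0124206542969), (96.70003509521484, 68.33019256591797), 73.92740631103516) [[422.84586 240.0111 ]
 [488.50516 221.09355]
 [515.2771  314.01373]
 [449.61777 332.93127]]
```

View pics/w2.png

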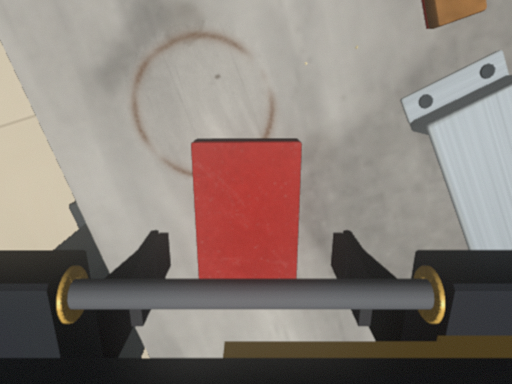

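The pad at (247,210) sits centred between the open fingertips at (155,270) and (345,270). Descending.

arm_command --series "0 0 20 0 0;0 0 20 0 0;0 0 10 0 0;0 0 4 0 0;0 0 3 0 0;0 0 0 0 0;0 0 0 0 0;0 0 0 0 0"

```text
time_s: 4.12
tool_pos: [0.4696, 0.2747, 0.0066]
tool_rot: [179.9, -0.1, 73.7]
force: [-0.2, 0.2, 0.7]
grip_width: 0.0871
grasp_force: 0.0
```

arm_command --series "0 0 0 0 20;0 0 0 0 30;0 0 0 0 40;0 0 0 0 45;0 0 0 0 50;0 0 0 0 55;0 0 0 0 60;0 0 0 0 60;0 0 0 0 60;0 0 0 0 60;0 0 0 0 60" --squeeze 4

```text
time_s: 5.03
tool_pos: [0.4688, 0.2743, 0.0056]
tool_rot: [-180.0, -0.0, 73.7]
force: [-1.3, 0.1, 1.6]
grip_width: 0.0699
grasp_force: 4.0
```

arm_command --series "0 0 0 -0.03 60;0 0 0 -0.058 60;0 0 0 -0.06 60;0 0 0 -0.06 60;0 0 0 -0.06 60;0 0 0 -0.06 60;0 0 0 -0.06 60;0 0 0 -0.05 60;0 0 0 -0.03 60;0 0 0 0 60;0 0 0 0 60"

```text
time_s: 5.95
tool_pos: [0.4696, 0.274, 0.0057]
tool_rot: [179.9, 0.0, 100.4]
force: [-0.1, 0.1, 0.4]
grip_width: 0.0702
grasp_force: 4.0
```

arm_command --series "-2 1.7 0 0 60;-4 3.4 0 0 60;-5 4.3 0 0 60;-5 4.3 0 0 60;-5 4.3 0 0 60;-5 4.3 0 0 60;-5 4.3 0 0 60;-5 4.3 0 0 60;-5 4.3 0 0 60;-5 4.3 0 0 60;-5 4.3 0 0 60;-5 4.3 0 0 60;-3.6 2.9 0 0 60;-2 1.5 0 0 60;0 0 0 0 60;0 0 0 0 60;0 0 0 0 60"

```text
time_s: 7.37
tool_pos: [0.5324, 0.2225, 0.0056]
tool_rot: [179.9, 0.0, 100.5]
force: [1.5, -0.4, 0.1]
grip_width: 0.0702
grasp_force: 4.0
```

arm_command --series "0 0 0 0 40;0 0 0 0 20;0 0 0 0 0;0 0 0 0 0;0 0 0 0 0;0 0 0 0 0;0 0 -10 0 0;0 0 -25 0 0;0 0 -30 0 0;0 0 -30 0 0;0 0 -30 0 0;0 0 -30 0 0;0 0 -25 0 0;0 0 -10 0 0;0 0 0 0 0;0 0 0 0 0;0 0 0 0 0"

```text
time_s: 8.78
tool_pos: [0.5306, 0.2227, 0.1937]
tool_rot: [-179.8, 0.1, 100.5]
force: [0.1, 0.8, -0.5]
grip_width: 0.0871
grasp_force: 0.0
```

Run:
```python
from h import *
o=telemetry.get_obs();im=cams.read_camera("wrist");print(o["tool_pos"]*1000,o["tool_rot"])
C=cam("wrist",o);np.save("o3.npy",o,allow_pickle=True)
r,b=rect(red(im),.018,C);print(r,b)
cv2.imwrite("pics/w3.png",im);cv2.imwrite("pics/w3c.png",cv2.resize(im[:260,110:450],None,fx=2.2,fy=2.2,interpolation=cv2.INTER_CUBIC))
```

```text
[530.62097585 222.72708071 193.68521707] [-1.79833122e+02  5.22839949e-02  1.00487767e+02]
((533.3778686523438, 221.53704833984375), (67.6490478515625, 102.50117492675781), 10.56033706665039) [[490.7335  265.72055]
 [509.519   164.95547]
 [576.0222  177.35355]
 [557.2367  278.11862]]
```

View pics/w3c.png

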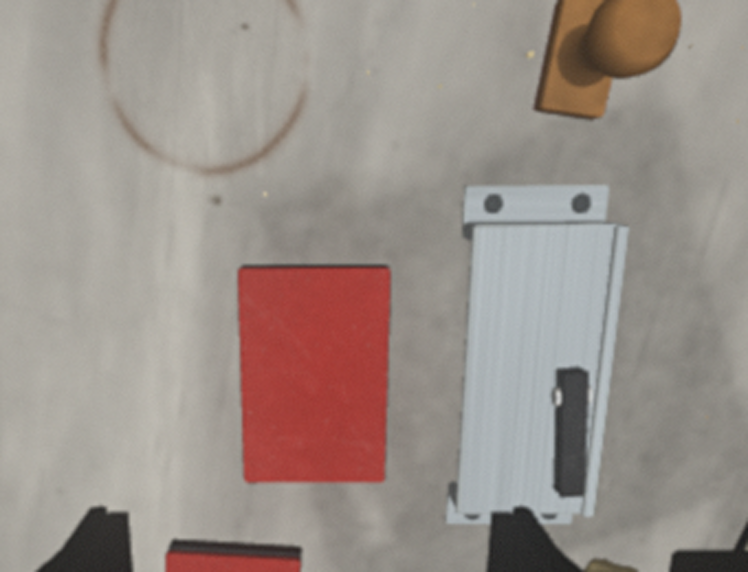

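Run:
```python
from h import *
o=np.load("o3.npy",allow_pickle=True).item();C=cam("wrist",o)
q=lambda p:np.array(p)/2.2+[110,0]
P={}
for n,p,z in(("FL",(472,225),.028),("FR",(457,515),.028),("RL",(628,227),.032),("RR",(592,516),.032),("flFL",(463,185),.004),("flRL",(609,185),.004),("flFR",(447,523),.004),("flRR",(573,523),.004)):
    P[n]=ray(q(p),z,C)[0,:2]*1000;print(n,P[n].round(1))
a=np.radians(10.5);x=np.array([np.cos(a),np.sin(a)]);y=np.array([-x[1],x[0]])
for n,(sx,sy) in dict(FL=(-33,68.5),FR=(-33,-68.5),RL=(33,68.5),RR=(33,-68.5),flFL=(-33,83.5),flRL=(33,83.5),flFR=(-33,-83.5),flRR=(33,-83.5)).items():
    print(n,"centre",(P[n]-sx*x-sy*y).round(1))
print(np.degrees(np.arctan2(*( (P["FL"]-P["FR"])*[-1,1]))),np.degrees(np.arctan2(*((P["flFL"]-P["flFR"])*[-1,1]))))
```

```text
FL [587.7 303.3]
FR [614.2 169.7]
RL [652.3 314.6]
RR [676.9 182.7]
flFL [584.5 319.7]
flRL [649.8 331.8]
flFR [617.3 154.5]
flRR [682.1 166.6]
FL centre [632.6 242. ]
FR centre [634.2 243.1]
RL centre [632.4 241.3]
RR centre [632. 244.]
flFL centre [632.2 243.6]
flRL centre [632.6 243.6]
flFR centre [634.5 242.6]
flRR centre [634.5 242.7]
11.216395232476927 11.222729235960546
```

arm_command --series "0 0 0 -0.121 20;0 0 0 -0.121 40;0 0 0 -0.121 60;0 0 0 -0.121 80;0 0 0 -0.121 80;0 0 0 -0.121 80;0 0 0 -0.121 80;0 0 0 -0.121 80;0 0 0 -0.121 80;0 0 0 -0.121 80;0 0 0 -0.121 80;0 0 0 -0.121 80;0 0 0 -0.121 80;20 0 0 0 80;20 0 0 0 80;18 0 0 0 80;0 0 0 0 80;0 0 0 0 80;0 0 0 0 80"

```text
time_s: 10.42
tool_pos: [0.4748, 0.2123, 0.1947]
tool_rot: [-180.0, -0.0, -169.4]
force: [-0.5, 0.1, -0.6]
grip_width: 0.0596
grasp_force: 0.0
```

arm_command --series "0 -1 15 -0.003 80;0 0 30 0 80;0 0 30 0 80;0 0 30 0 80;0 0 30 0 80;0 0 25 0 80;0 0 15 0 80;0 0 8 0 80;0 0 4 0 80;0 0 1 0 80;0 0 0 0 80;0 0 0 0 80;0 0 0 0 80"

```text
time_s: 11.5
tool_pos: [0.4759, 0.212, 0.0088]
tool_rot: [180.0, 0.1, -169.2]
force: [0.0, -0.4, -0.5]
grip_width: 0.0594
grasp_force: 0.0
```

arm_command --series "-3 0 0 0 80;-3 0 0 0 80;-3 0 0 0 80;-3 0 0 0 80;-3 0 0 0 80;-3 0 0 0 80;-3 0 0 0 80;-3 0 0 0 80;-3 0 0 0 80;-3 0 0 0 80;-3 0 0 0 80;-3 0 0 0 80;-3 0 0 0 80;-2 0 0 0 80;-1 0 0 0 80;0 0 0 0 80;0 0 0 0 80"

```text
time_s: 12.92
tool_pos: [0.5164, 0.2194, 0.0077]
tool_rot: [180.0, 0.0, -169.2]
force: [0.1, 0.4, 1.1]
grip_width: 0.0597
grasp_force: 0.0
```

Run:
```python
from h import *
o=telemetry.get_obs();print(o["tool_pos"]*1000,o["tool_rot"],o["force"])
im=cams.read_camera("scene")[150:300,150:330];cv2.imwrite("pics/s4.png",cv2.resize(im,None,fx=2,fy=2))
w=cams.read_camera("wrist");cv2.imwrite("pics/b4.png",np.hstack([cv2.resize(w,(400,300)),cv2.resize(im,(360,300),interpolation=cv2.INTER_CUBIC)]))
```

```text
[516.41032014 219.44851004   7.69480241] [ 1.79992958e+02  3.33331660e-02 -1.69217857e+02] [0.06590322 0.44903946 1.10697412]
```

View pics/b4.png

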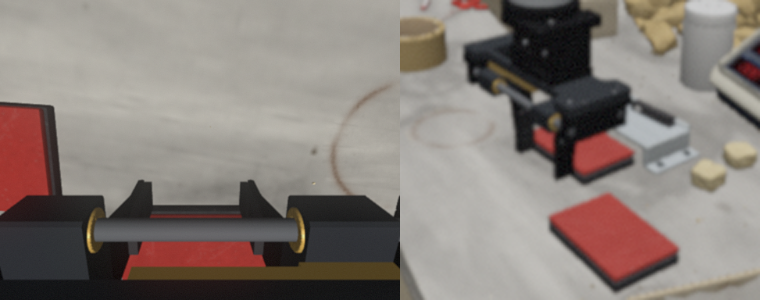

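The fingers are both behind the pad and pushing it squarely; it now sits just in front of the mouth.

arm_command --series "-1.5 0 0 0 80;-1.5 0 0 0 80;-1.5 0 0 0 80;-1.5 0 0 0 80;-1.5 0 0 0 80;-1.5 0 0 0 80;-1.5 0 0 0 80;-1.5 0 0 0 80;-1.5 0 0 0 80;-1.5 0 0 0 80;0 0 0 0 80"

```text
time_s: 13.93
tool_pos: [0.5314, 0.2223, 0.0075]
tool_rot: [180.0, 0.0, -169.2]
force: [-0.7, -0.8, 0.6]
grip_width: 0.0598
grasp_force: 0.1
```

arm_command --series "-2 0 0 0 80;-2 0 0 0 80;-2 0 0 0 80;-2 0 0 0 80;-2 0 0 0 80;-2 0 0 0 80;-2 0 0 0 80;-2 0 0 0 80;-2 0 0 0 80;-2 0 0 0 80;-2 0 0 0 80;-2 0 0 0 80;-2 0 0 0 80;-2 0 0 0 80;-2 0 0 0 80;-1 0 0 0 80;0 0 0 0 80"

```text
time_s: 15.35
tool_pos: [0.5618, 0.2281, 0.0077]
tool_rot: [180.0, 0.0, -169.2]
force: [0.3, -0.0, 0.1]
grip_width: 0.0596
grasp_force: 0.0
```

arm_command --series "-1.5 0 0 0 80;-1.5 0 0 0 80;-1.5 0 0 0 80;-1.5 0 0 0 80;-1.5 0 0 0 80;-1.5 0 0 0 80;-1.5 0 0 0 80;-1.5 0 0 0 80;-1 0 0 0 80;-1 0 0 0 80;-1 0 0 0 80;0 0 0 0 80;0 0 0 0 80"

```text
time_s: 16.43
tool_pos: [0.5764, 0.2308, 0.0076]
tool_rot: [180.0, 0.0, -169.2]
force: [-0.6, -0.3, -0.2]
grip_width: 0.0596
grasp_force: 0.2
```

arm_command --series "-0.5 0 0 0 80;-0.5 0 0 0 80;-0.5 0 0 0 80;-0.5 0 0 0 80;-0.5 0 0 0 80;-0.5 0 0 0 80;0 0 0 0 80"

```text
time_s: 17.02
tool_pos: [0.5792, 0.2314, 0.0076]
tool_rot: [180.0, 0.0, -169.2]
force: [-0.5, 0.1, 1.1]
grip_width: 0.0595
grasp_force: 0.4
```

arm_command --series "-0.5 0 0 0 80;-0.5 0 0 0 80;-0.5 0 0 0 80;-0.5 0 0 0 80;0 0 0 0 80"

```text
time_s: 17.43
tool_pos: [0.5794, 0.2315, 0.0075]
tool_rot: [-180.0, -0.2, -169.2]
force: [-5.9, -2.0, 4.7]
grip_width: 0.0597
grasp_force: 3.1
```

arm_command --series "-0.5 0 0 0 80;-0.5 0 0 0 80;0 0 0 0 80"

```text
time_s: 17.68
tool_pos: [0.5795, 0.2315, 0.0075]
tool_rot: [-180.0, -0.3, -169.2]
force: [-7.1, -3.1, 7.2]
grip_width: 0.0599
grasp_force: 4.3
```

Force has risen to 8 N with no further travel, so the pad is probably at the stop. I'll back off and check.

arm_command --series "1 0 0 0 80;2 0 0 0 80;4 0 0 0 80;8 0 0 0 80;12 0 0 0 80;12 0 0 0 80;8 0 -15 0 80;0 0 -30 0 80;0 0 -30 0 80;0 0 -30 0 80;0 0 -30 0 80;0 0 -30 0 80;20 0 -20 0 80;20 0 0 0 80;20 0 0 0 80;0 0 0 0 80;0 0 0 0 80;0 0 0 0 80"

```text
time_s: 19.18
tool_pos: [0.4773, 0.2119, 0.1927]
tool_rot: [180.0, 0.1, -169.2]
force: [0.4, -0.1, 0.5]
grip_width: 0.0598
grasp_force: 0.0
```

Run:
```python
from h import *
o=telemetry.get_obs();im=cams.read_camera("wrist");print(o["tool_pos"]*1000,o["tool_rot"],o["force"])
C=cam("wrist",o)
m=red(im);n,l,s,c=cv2.connectedComponentsWithStats(m)
for i in range(1,n):
    if s[i,4]>60:
        r,b=rect((l==i).astype(np.uint8),.018,C);print("wrist",s[i],r)
t=cams.read_camera("top");C=cam("top");m=red(t);m[:150]=0;n,l,s,c=cv2.connectedComponentsWithStats(m)
for i in range(1,n):
    if s[i,4]>20:print("top",s[i],rect((l==i).astype(np.uint8),.018,C))
a=cv2.resize(t[150:260,210:340],(400,338),interpolation=cv2.INTER_CUBIC)
b=cv2.resize(im,(400,300))
cv2.imwrite("pics/b5.png",np.hstack([a[:300],b]))
```

```text
[477.25691609 211.88281903 192.73033294] [ 1.79985374e+02  7.98499495e-02 -1.69218784e+02] [ 0.38078994 -0.10217214  0.45525698]
wrist [  60  146  102   68 6106] ((515.34033203125, 71.12100219726562), (68.12907409667969, 102.96455383300781), 6.935083389282227)
wrist [205 269  90  10 755] ((596.5921630859375, 233.0010528564453), (11.68210506439209, 102.14397430419922), 10.785038948059082)
top [ 60 192  27  19 150] (((616.3102416992188, 756.8880615234375), (66.07173919677734, 45.36555862426758), 84.95748901367188), array([[590.8116 , 725.97375],
       [636.0015 , 721.9863 ],
       [641.8089 , 787.80237],
       [596.61896, 791.7898 ]], dtype=float32))
top [258 205  38   9  83] (((594.7699584960938, 232.53240966796875), (5.803094863891602, 96.2788314819336), 10.428659439086914), array([[583.2026 , 279.3514 ],
       [600.63007, 184.663  ],
       [606.33734, 185.71341],
       [588.90985, 280.40182]], dtype=float32))
```

View pics/b5.png

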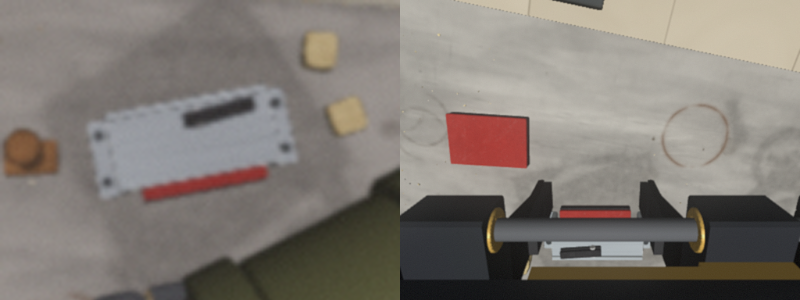

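Both views agree. The pad's near side lies at stand x of about -43 mm (home value -43), y is about -3 mm and it is square within about 0.5°. In the left panel the red strip runs evenly along the front edge at (205,184), and the clip is unmoved at (220,112).

```bash
python3 -c "
from cell import env;print(env.sign_off())"
```

```text
the job is handed in; nothing more can be done
None
```

I slid the pad under the deck until it met the stop; the cameras show it square, about 3 mm off centre and within about 2 mm of home, the clip in place. The job is handed in, but sign-off returned no verdict.

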